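# Uncap the orange objective pot

## Task

On the microscope desk, unscrew the orange cap from its lens pot by turning it about a quarter turn anticlockwise until the thread lets go, lift it straight off the objective, and set it down upright, mouth down, inside the round white tray. Place it rather than drop it, and leave the blue-capped pot shut and undisturbed.

Things in the scene. Friction and masses are not known exactly. Their poses are not given: they have to be found in the camera images.
- cap_orange: Loose orange screw cap, mouth down: 58 mm across, skirt 40 mm high, 60 g; on its flat top a grip bar 50 mm long (cap x), 20 thick (y), 30 high: pinch it from above. Origin: centre of the lower rim, z up; 40 mm above the desk when screwed on (flat top at 80, bar top at 110). Starts with x within 40 deg of world x. Unscrews anticlockwise from above (+z); turns easily at constant height.
- pot_orange: Fixed black pot, orange band. Foot 90 mm across, 10 high; drum 62 across to 40 high bears the cap's rim; ridged neck and steel objective to 70 high: raise the cap 35 mm to clear. Origin: centre of underside on desk. Cap and pot x axes agree within 5 deg at the start. Two-start coarse thread: cap locked until turned 60 deg, free to lift from 65 to 115 (aim for 85), stop after about 125.
- tray: Fixed round white tray: 150 mm across the rim, 14 mm high, 136 mm across inside at its floor, which is 4 mm above the desk. Origin: centre of its underside on the desk; z up. A cap standing in it has its origin 4 mm above the desk.
- blue_mark (a point): White dot on the bar top of the blue cap, which is shaped like the orange one and screwed on an equal fixed pot with a blue band: leave it alone. The dot lies 21 mm from that cap's axis along the cap's x, 110 mm above the desk; its axes are those of the blue cap.
Mind the look-alikes: they are no part of the job. What is meant by the cap_orange is not green or red, and is the smaller of those in its own colour.

How it is judged:
On the way, in this order (a step that is already met when the one before it is completed fails the run):
1. the orange cap has been turned loose (over 50 degrees) while still on its pot (angle between the x axis of cap_orange and the x axis of pot_orange, either way round above 0.87 rad and z of cap_orange in the frame of pot_orange below 0.052 m and horizontal distance between cap_orange and pot_orange below 0.01 m), for 0.05 s.
2. the orange cap has been lifted clear above its pot (z of cap_orange in the frame of pot_orange above 0.072 m and horizontal distance between cap_orange and pot_orange below 0.05 m), for 0.05 s.
At the end, for the whole second after the job is handed in: The orange cap stands mouth down on the white tray's floor (rim less than 10 mm above the desk), its axis within 45 mm of the tray's centre and within 10 degrees of upright, at rest and released (horizontal distance between cap_orange and tray below 0.045 m and height (world z) of cap_orange below 0.01 m and angle between cap_orange's own z axis and vertical below 0.17 rad and linear speed of cap_orange below 0.02 m/s and contact force between the fingers and cap_orange below 0.1 N); the robot touches nothing.
It fails at once if the blue cap is moved or turned (its mark shifts by more than 12 mm) (distance of blue_mark from where it was at the start of the episode above 0.012 m).
It fails at once if the orange cap is dropped or thrown (faster than 0.7 m/s out of the fingers) (linear speed of cap_orange above 0.7 m/s and contact force between the fingers and cap_orange below 0.05 N).
It also fails if it takes over 40 s, if anything falls off the work surface, if the arm or the gripper's body presses on something with over 40 N, if the wrist force passes 120 N, or if a joint passes its speed limit or range.

## Robot

A 7-joint arm with a two-finger parallel gripper is mounted at the origin on the work surface. World frame = base frame: x ahead of the robot, y to its left, z up, the work surface at z = 0. Lengths are in m, angles in rad, forces in N, time in s.
With the tool pointing down it reaches from about 0.425 to 0.925 m from the base axis. Payload 6.8 kg.
Tool frame: the origin (TCP) lies between the finger pads; the fingertips stand 14 mm ahead of it and the grasp point (between the pads) lies 5 mm behind it; z points along the fingers, y is the direction in which the jaws open and shut (so a half turn about z gives the same grasp; the last joint's range is limited). The gripper opens to 85 mm and grips with 20 to 120 N. Pads are 22 mm wide; open, the fingers measure 114 mm over their backs; the gripper's body (76 mm by 85 mm) begins 54 mm behind the grasp point. The pads swing forward as they close: fully open they stand 13 mm farther back than shut.
Start: joints at [1.051, 0.477, 0.022, 1.555, -0.011, 1.109, -0.083], TCP at [0.27, -0.619, 0.245] pointing down, gripper open.
Joint ranges: [-2.96, 2.96], [-0.34, 2.1], [-1.41, 1.46], [0.24, 2.44], [-1.37, 4.51], [0.17, 1.92], [-2.96, 2.96]. Speed limits (rad/s): [2.39, 2.39, 3.14, 3.14, 3.14, 3.14, 3.14].

## Interface

Orientations are given as a unit quaternion [w, x, y, z].
In Python, from station import bot gives the robot as it stands.
- The arm moves only by the shell command python3 -m crank 'ROWS' [FORCE]. ROWS is JSON, a list of rows, each a list of 3 entries, a list of its own where there are three numbers: the shift along the tool's x, y, z in m, then the turn, a rotation vector about the tool's x, y, z in degrees, then the finger opening in m, from 0 to 0.0854. A call has 1 to 10 rows; each row shifts and turns the commanded pose from where the row before left it, along the tool's axes as they then stand; what a row does not reach is not made up. A row lasts 1/8 s, in which the tool goes at most 62.5 mm and 10.7 degrees, less where a joint would pass 70% of its speed; a pose out of reach is approached as far as the arm can. A call is refused whole if a number of a shift passes 0.0625 or a number of a turn 10.7, either way. A call with a gripper value outside its range is refused whole. The fingers move at their own pace and stop on an object; FORCE is the grip in N (left out, the last holds). Time passes only in rows, so rows that do not move let the fingers close. It gives the time, the measured TCP pose, the force and the opening at its end, in the units of the state.
- bot.get_obs(): the state, without advancing time (a new reading comes with each control period).
- bot.read_camera(name): name is "scene" or "top" or "wrist"; returns (picture, depth): 400x640x3 uint8, red, green, blue; 400x640 float32, m along the optical axis (not along the pixel's ray), 0 where there is no reading.
- bot.calibration(name): a dict with "fx", "fy", "cx", "cy" (pixels), "D" ([k1, k2, p1, p2, k3] as OpenCV has them; the pictures are not rectified), "extrinsics" (4x4, takes a point from camera to world coordinates). Camera axes: x right, y down, z forward; pixel columns grow to the right and rows downward; lengths in m; the calibration is good to about 2 mm. A picture is of the moment at which its call begins: read the wrist's pose just before it. calibration takes no time and is no camera call; for the wrist camera it gives the pose at the moment of the call.
- bot.hand_in(): hands the job in, once; it reports no verdict.
The state is a dict: "t": time; "q": joint angles; "joint_vel": joint speeds; "joint_torque": joint torques, N m; "eef_pos": TCP position; "tool_rot": TCP orientation; "contact_force": force on the tool from outside, world axes, zero at the start; "torque": the same for the moment, N m; "gripper_width": opening from 0.0 (shut) to 1.0 (fully open).
Only numpy, scipy, OpenCV 4.12 (cv2) and the standard library are available. Lean on these libraries where they do the work, as an engineer would, in place of code of your own. Each camera call takes 0.05 s, during which the arm holds its last target.

## Working session

There is one attempt and no reset: what is moved stays moved. The work goes in short steps, Python scripts to look and compute and a shell command to move; the robot and the scene stay as the last step left them, time stands still between calls to the robot, and variables do not carry over. Pictures are saved under pics/ and viewed, and the job is handed in when it is done.

```bash
mkdir -p pics; ls; python3 - <<'E'
from station import bot
import cv2,numpy as np
o=bot.get_obs();print({k:np.round(v,3).tolist() for k,v in o.items()})
for n in("scene","top","wrist"):
    c=bot.calibration(n);print(n,{k:np.round(v,4).tolist() for k,v in c.items()})
    p,d=bot.read_camera(n);cv2.imwrite(f"pics/{n}0.png",p[:,:,::-1]);np.save(f"pics/{n}0d.npy",d)
    np.save(f"pics/{n}0E.npy",c["extrinsics"])
E
```

```text
pics
{'t': 0.0, 'q': [1.051, 0.478, 0.022, 1.556, -0.012, 1.109, -0.083], 'joint_vel': [-0.002, 0.002, -0.001, -0.001, 0.002, -0.0, 0.001], 'joint_torque': [-0.0, -59.645, 1.607, -28.12, 0.012, 0.009, 0.0], 'eef_pos': [0.27, -0.618, 0.244], 'tool_rot': [-0.001, 0.979, 0.204, -0.0], 'contact_force': [0.004, 0.154, 0.727], 'torque': [-0.011, 0.038, 0.034], 'gripper_width': 1.003}
scene {'fx': 413.223, 'fy': 413.223, 'cx': 319.9668, 'cy': 198.1295, 'D': [-0.0931, 0.0, 0.0, 0.0, 0.0], 'extrinsics': [[0.5601, 0.5885, -0.583, 1.029], [0.8284, -0.3961, 0.396, -0.3454], [0.0021, -0.7048, -0.7094, 0.6878], [0.0, 0.0, 0.0, 1.0]]}
top {'fx': 435.4104, 'fy': 435.4104, 'cx': 320.6153, 'cy': 204.7139, 'D': [-0.1011, 0.0, 0.0, 0.0, 0.0], 'extrinsics': [[0.0172, -0.9893, 0.1448, 0.4002], [-0.9998, -0.0174, 0.0, -0.0008], [0.0025, -0.1448, -0.9895, 1.0671], [0.0, 0.0, 0.0, 1.0]]}
wrist {'fx': 329.1462, 'fy': 329.1462, 'cx': 324.8704, 'cy': 198.4841, 'D': [-0.067, 0.0, 0.0, 0.0, 0.0], 'extrinsics': [[0.4019, -0.8808, -0.2504, 0.3341], [-0.9157, -0.387, -0.1086, -0.591], [-0.0013, 0.2729, -0.962, 0.3735], [0.0, 0.0, 0.0, 1.0]]}
```

View pics/scene0.png

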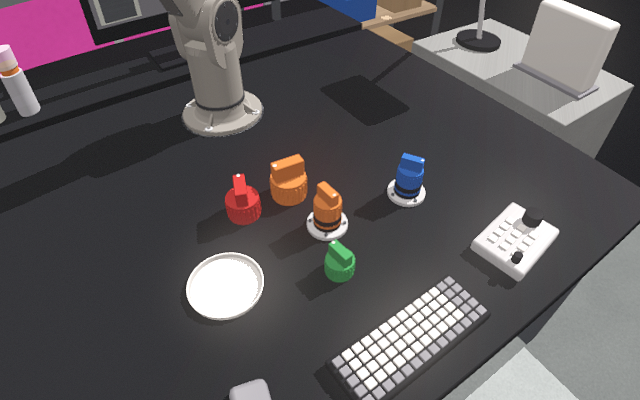

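View pics/top0.png

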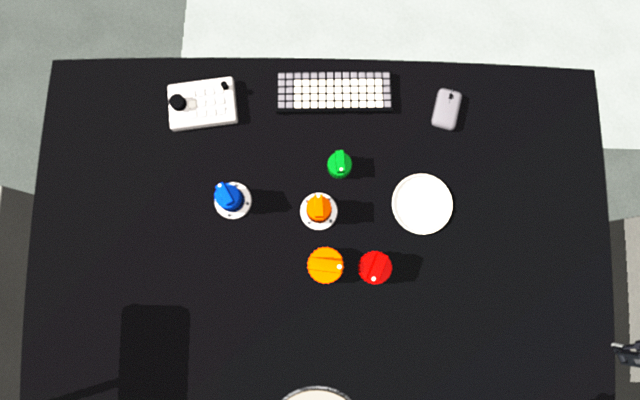

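View pics/wrist0.png

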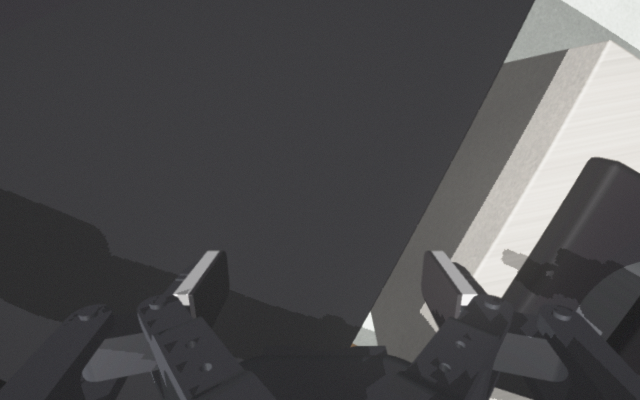

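The scene view shows two orange caps: one on a pot at about (327,205), and a loose one at (288,180). In the top view these are (318,208) on the pot and (325,265). Red (375,267), green (340,163) and blue (230,197) are the other caps, and the tray is at (422,204). The smaller orange cap, on the pot with the orange band, fits the description. I'll confirm it in a crop and measure.

```bash
cat > h.py <<'E'
from station import bot
import cv2,numpy as np
def ray(c,uv,E=None):
    E=np.array(c["extrinsics"] if E is None else E);K=np.array([[c["fx"],0,c["cx"]],[0,c["fy"],c["cy"]],[0,0,1]])
    n=cv2.undistortPoints(np.float64(uv).reshape(-1,1,2),K,np.float64(c["D"])).reshape(-1,2)
    r=np.c_[n,np.ones(len(n))]@E[:3,:3].T
    return E[:3,3],r
def plane(c,uv,z,E=None):
    o,r=ray(c,uv,E);return o+r*((z-o[2])/r[:,2])[:,None]
def deproj(c,d,E=None):
    v,u=np.mgrid[:400,:640];o,r=ray(c,np.c_[u.ravel(),v.ravel()],E)
    return (o+r*d.reshape(-1,1)).reshape(400,640,3)
E
python3 - <<'E'
from h import *
out=[]
for n,(u,v) in(("top",(318,235)),("scene",(310,195))):
    im=cv2.imread(f"pics/{n}0.png");d=np.load(f"pics/{n}0d.npy");c=bot.calibration(n)
    out.append(cv2.resize(im[v-60:v+60,u-60:u+60],(390,390),interpolation=cv2.INTER_CUBIC))
    P=deproj(c,d);P[d==0]=np.nan
    hsv=cv2.cvtColor(im,cv2.COLOR_BGR2HSV)
    m=cv2.inRange(hsv,(8,150,80),(24,255,255))
    k,l,s,ce=cv2.connectedComponentsWithStats(m)
    for i in range(1,k):
        if s[i,4]<150: continue
        q=P[l==i];q=q[~np.isnan(q[:,2])]
        b=q[q[:,2]>.1]
        print(n,ce[i].round(),s[i,4],"zmax",np.percentile(q[:,2],[50,95,99]).round(3),"all",q.mean(0).round(3))
        for lo,hi in((.1,.12),(.072,.088)):
            b=q[(q[:,2]>lo)&(q[:,2]<hi)]
            if len(b)<10: continue
            w,V=np.linalg.eigh(np.cov(b[:,:2].T))
            print("  band",lo,len(b),b.mean(0).round(4),"minmax-mid",((b.min(0)+b.max(0))/2).round(4),"ang",np.degrees(np.arctan2(V[1,1],V[0,1])).round(1),np.sqrt(w*12).round(4))
    if n=="top":
        g=cv2.inRange(hsv,(0,0,150),(180,60,255));k,l,s,ce=cv2.connectedComponentsWithStats(g)
        i=l[204,422];cn=max(cv2.findContours((l==i).astype(np.uint8),0,1)[0],key=cv2.contourArea)
        e=cv2.fitEllipse(cn);print("tray",e);W=plane(c,cn.reshape(-1,2),.012)
        print(W.min(0),W.max(0),((W.min(0)+W.max(0))/2).round(4), plane(c,[e[0]],.012).round(4))
cv2.imwrite("pics/crop0.png",np.hstack(out))
E
```

```text
top [318. 209.] 515 zmax [0.082 0.112 0.113] all [0.535 0.004 0.088]
  band 0.1 183 [0.5369 0.0047 0.1101] minmax-mid [0.5386 0.004  0.1088] ang -177.4 [0.0203 0.0464]
  band 0.072 278 [0.5363 0.0041 0.0805] minmax-mid [0.5369 0.0041 0.0797] ang 94.7 [0.0472 0.0611]
top [325. 265.] 1059 zmax [0.058 0.102 0.103] all [ 0.408 -0.013  0.069]
  band 0.1 162 [ 0.4084 -0.0117  0.1012] minmax-mid [ 0.4088 -0.0138  0.1025] ang 81.5 [0.0266 0.0672]
tray ((421.7726135253906, 203.55068969726562), (59.63846206665039, 61.69748306274414), 140.65335083007812)
[ 0.4865592  -0.32606429  0.012     ] [ 0.63911911 -0.17599308  0.012     ] [ 0.5628 -0.251   0.012 ] [[ 0.5619 -0.25    0.012 ]]
scene [288. 181.] 1585 zmax [0.056 0.099 0.1  ] all [ 0.423 -0.02   0.055]
  band 0.1 15 [ 0.415  -0.0141  0.1004] minmax-mid [ 0.4127 -0.0153  0.1009] ang 80.4 [0.022  0.0659]
  band 0.072 170 [ 0.4213 -0.0199  0.0801] minmax-mid [ 0.4113 -0.0153  0.08  ] ang 79.3 [0.0161 0.076 ]
scene [327. 203.] 896 zmax [0.079 0.11  0.111] all [ 0.547 -0.002  0.077]
  band 0.1 206 [0.5426 0.001  0.1077] minmax-mid [0.542  0.0033 0.106 ] ang -176.3 [0.0217 0.0508]
  band 0.072 288 [ 0.5501 -0.0073  0.0793] minmax-mid [0.543  0.0024 0.0801] ang -143.9 [0.0351 0.0565]
```

View pics/crop0.png

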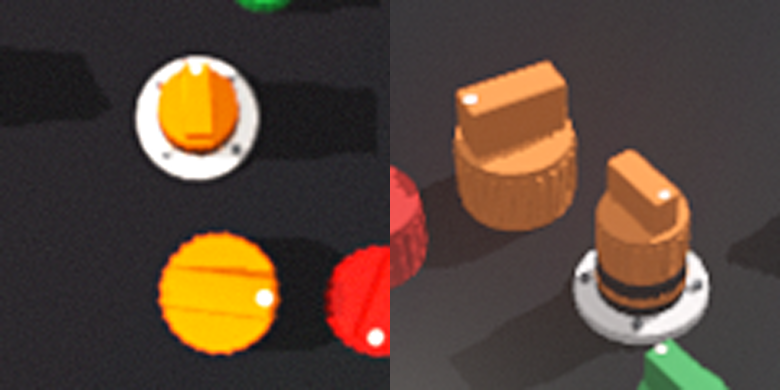

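The crop confirms it. The smaller orange cap sits on the pot with the white foot and has its dot towards +x. The larger one, loose on the desk, is the look-alike. Next I'll cross-check the centre with the foot ring and the dot.

```bash
python3 - <<'E'
from h import *
ds={}
for n,(u,v),dot in(("top",(318,211),(319,197)),("scene",(327,220),(334,194))):
    im=cv2.imread(f"pics/{n}0.png");c=bot.calibration(n);hsv=cv2.cvtColor(im,cv2.COLOR_BGR2HSV)
    w=cv2.inRange(hsv,(0,0,110),(180,70,255));
    box=np.zeros_like(w);box[v-30:v+30,u-27:u+27]=255;w&=box
    k,l,s,ce=cv2.connectedComponentsWithStats(w)
    # foot = largest
    i=1+np.argmax(s[1:,4]);pts=np.argwhere(l==i)[:,::-1].astype(np.int32)
    h=cv2.convexHull(pts).reshape(-1,2);e=cv2.fitEllipse(h);W=plane(c,h,.01)
    if n=="top":
        (x,y),r=cv2.minEnclosingCircle(W[:,:2].astype(np.float32));print(n,"foot circle",x,y,2*r)
    else:
        (x,y),r=cv2.minEnclosingCircle(W[:,:2].astype(np.float32));print(n,"foot circle",x,y,2*r, "(part hidden)")
    print([ (ce[j].round(1).tolist(),s[j,4]) for j in range(1,k)])
    j=min(range(1,k),key=lambda j:np.hypot(*(ce[j]-dot)))
    print("dot",ce[j],plane(c,[ce[j]],.110).round(4))
o=bot.get_obs();print(o["eef_pos"],o["tool_rot"])
E
```

```text
top foot circle 0.5398845672607422 0.00445953942835331 0.09483475983142853
[([317.8, 213.1], np.int32(571))]
dot [317.77408056 213.05078809] [[0.5215 0.0052 0.11  ]]
scene foot circle 0.548382043838501 -0.0005459957174025476 0.10418310761451721 (part hidden)
[([334.0, 194.5], np.int32(6)), ([327.2, 229.2], np.int32(532))]
dot [334.  194.5] [[0.5613 0.006  0.11  ]]
[ 0.26998946 -0.61818374  0.24455829] [-6.84529281e-04  9.78875632e-01  2.04455333e-01 -2.11545381e-04]
```

Measured: cap axis at about (0.540, 0.0045) and bar yaw about +3°. The foot circle, the dot and the bar depth agree to about 2 mm. The tray is at about (0.5625, -0.2505). Moving the tool over the cap at height.

```bash
python3 -m crank '[[[0,0,0],[0,0,10.25],0.0854],[[0,0,0],[0,0,10.25],0.0854],[[0.025,-0.05,0],[0,0,0],0.0854],[[0.025,-0.05,0],[0,0,0],0.0854],[[0.025,-0.05,0],[0,0,0],0.0854],[[0.025,-0.05,0],[0,0,0],0.0854],[[0.025,-0.05,0],[0,0,0],0.0854],[[0.025,-0.05,0],[0,0,0],0.0854],[[0.025,-0.05,0],[0,0,0],0.0854],[[0.025,-0.05,0],[0,0,0],0.0854]]'
```

```text
t: 1.4
eef_pos: [0.4487, -0.2067, 0.2454]
tool_rot: [0.0, 1.0, 0.027, 0.0]
contact_force: [1.3, -0.5, -0.1]
gripper_width: 1.0
```

```bash
python3 -m crank '[[[0.0255,-0.05,0],[0,0,0],0.0854],[[0.0255,-0.05,0],[0,0,0],0.0854],[[0.0255,-0.05,0],[0,0,0],0.0854],[[0.0255,-0.05,0],[0,0,0],0.0854],[[0,0,0],[0,0,0],0.0854],[[0,0,0],[0,0,0],0.0854]]'
python3 - <<'E'
from h import *
c=bot.calibration("wrist");p,d=bot.read_camera("wrist");im=p[:,:,::-1].copy();cv2.imwrite("pics/w1.png",im)
P=deproj(c,d);hsv=cv2.cvtColor(im,cv2.COLOR_BGR2HSV);m=cv2.inRange(hsv,(8,150,60),(24,255,255))
k,l,s,ce=cv2.connectedComponentsWithStats(m)
for i in range(1,k):
    if s[i,4]<200: continue
    q=P[(l==i)&(d>0)];b=q[(q[:,2]>.1)&(q[:,2]<.12)]
    print(ce[i].round(),s[i,4],len(b))
    if len(b)>50:
        cn=max(cv2.findContours(((l==i)&(P[:,:,2]>.1)&(P[:,:,2]<.12)).astype(np.uint8),0,1)[0],key=cv2.contourArea)
        W=plane(c,cn.reshape(-1,2),np.median(b[:,2]));print("rect",cv2.minAreaRect((W[:,:2]*1000).astype(np.float32)),np.median(b[:,2]))
o=bot.get_obs();print(o["eef_pos"],o["tool_rot"],np.round(o["q"],2),np.round(o["contact_force"],2))
E
```

```text
t: 2.15
eef_pos: [0.539, -0.0037, 0.2449]
tool_rot: [0.0, 1.0, 0.027, -0.001]
contact_force: [-0.5, -0.1, -0.6]
gripper_width: 1.002
[316. 181.] 3328 1383
rect ((542.22265625, 4.756415367126465), (50.2097053527832, 19.758316040039062), 3.253875970840454) 0.11033548975631019
[327. 288.] 5881 625
rect ((410.5906982421875, -11.818931579589844), (63.23833465576172, 25.20383071899414), 86.55754852294922) 0.100369197622805
[ 0.53886013 -0.00450749  0.24499259] [ 3.82991109e-04  9.99655380e-01  2.62443943e-02 -4.53928297e-04] [ 0.1   0.27 -0.25  1.87  0.08  1.02 -1.7 ] [ 0.72 -0.26 -0.03]
```

View pics/w1.png

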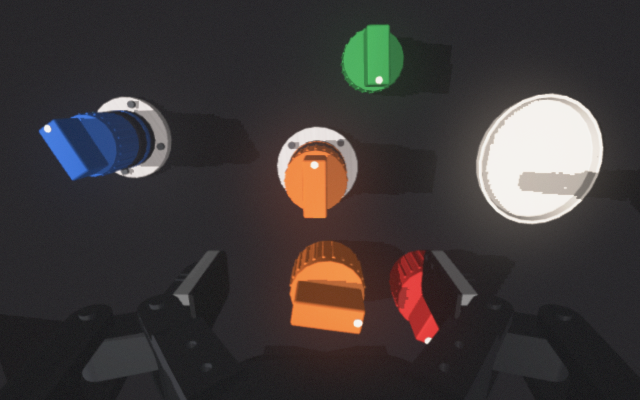

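The wrist view shows the target cap at (316,181), the large orange cap at (327,288), the red at (415,300), blue on the left and the tray at (540,158). The bar measures 50.2 x 19.8 mm at (0.542, 0.005), yaw 3.25°, height 0.110, which agrees with the earlier values. Descending.

```bash
python3 -m crank '[[[0.0025,-0.0088,0],[0,0,0],0.0854],[[0,0,0.04],[0,0,0],0.07],[[0,0,0.04],[0,0,0],0.06],[[0,0,0.04],[0,0,0],0.06],[[0,0,0.026],[0,0,0],0.06],[[0,0,0],[0,0,0],0.06],[[0,0,0],[0,0,0],0.06]]' 40
```

```text
t: 3.08
eef_pos: [0.5422, 0.0056, 0.1004]
tool_rot: [-0.0, 1.0, 0.027, 0.001]
contact_force: [0.3, -1.0, 0.1]
gripper_width: 0.704
```

```bash
python3 -m crank '[[[0,0,0.001],[0,0,0],0.03],[[0,0,0],[0,0,0],0.02],[[0,0,0],[0,0,0],0.01],[[0,0,0],[0,0,0],0.01],[[0,0,0],[0,0,0],0.01],[[0,0,0],[0,0,0],0.01]]' 40
```

```text
t: 3.82
eef_pos: [0.5419, 0.0057, 0.0991]
tool_rot: [0.0, 1.0, 0.027, 0.001]
contact_force: [-1.4, -1.1, 6.2]
gripper_width: 0.229
```

Gripped at a 19.6 mm opening. Turning anticlockwise, which is negative about tool z.

```bash
python3 -m crank '[[[0,0,0],[0,0,-7],0.01],[[0,0,0],[0,0,-7],0.01],[[0,0,0],[0,0,-7],0.01],[[0,0,0],[0,0,-7],0.01]]'; python3 - <<'E'
from h import *
c=bot.calibration("wrist");p,d=bot.read_camera("wrist");cv2.imwrite("pics/w2.png",p[:,:,::-1])
o=bot.get_obs();print(o["eef_pos"],np.round(o["contact_force"],1),np.round(o["torque"],2),o["tool_rot"],np.round(o["q"],2))
E
```

```text
t: 4.32
eef_pos: [0.5424, 0.0062, 0.0991]
tool_rot: [0.0, 0.963, 0.27, 0.001]
contact_force: [0.2, -0.6, 4.3]
gripper_width: 0.228
[0.54236809 0.00608274 0.09910421] [-0.3  0.7  6.6] [0.09 0.1  0.1 ] [4.51938008e-05 9.62260891e-01 2.72126479e-01 1.07432471e-03] [ 0.15  0.47 -0.35  1.98  0.24  0.73 -1.36]
```

View pics/w2.png

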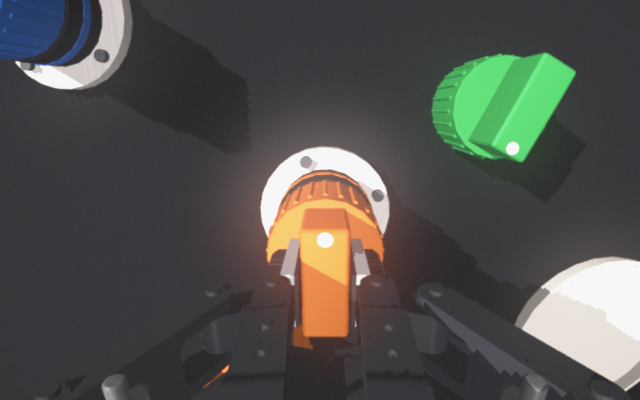

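The wrist view shows the bar at (325,285), square between the fingers and turning with them, with the dot at (325,240). Yaw is now about 31.5°, low force. Continuing to a total of 85°.

```bash
python3 -m crank '[[[0,0,0],[0,0,-8],0.01],[[0,0,0],[0,0,-8],0.01],[[0,0,0],[0,0,-8],0.01],[[0,0,0],[0,0,-8],0.01],[[0,0,0],[0,0,-8],0.01],[[0,0,0],[0,0,-8],0.01],[[0,0,0],[0,0,-9],0.01],[[0,0,0],[0,0,0],0.01],[[0,0,0],[0,0,0],0.01]]'; python3 - <<'E'
from h import *
c=bot.calibration("wrist");p,d=bot.read_camera("wrist");cv2.imwrite("pics/w3.png",p[:,:,::-1])
p,d=bot.read_camera("top");cv2.imwrite("pics/t3.png",cv2.resize(p[150:270,240:400,::-1],(640,480),interpolation=cv2.INTER_CUBIC))
o=bot.get_obs();print(o["eef_pos"],np.round(o["contact_force"],1),np.round(o["torque"],2),o["tool_rot"],np.round(o["q"],2))
E
```

```text
t: 5.5
eef_pos: [0.5422, 0.006, 0.0991]
tool_rot: [0.001, 0.719, 0.695, 0.001]
contact_force: [0.4, -0.0, 6.6]
gripper_width: 0.229
[0.54226363 0.00603205 0.09914135] [-1.   0.4  6. ] [ 0.02  0.14 -0.02] [5.57151157e-04 7.19200861e-01 6.94801603e-01 7.37273283e-04] [ 0.34  0.52 -0.59  1.96  0.4   0.77 -0.52]
```

View pics/w3.png

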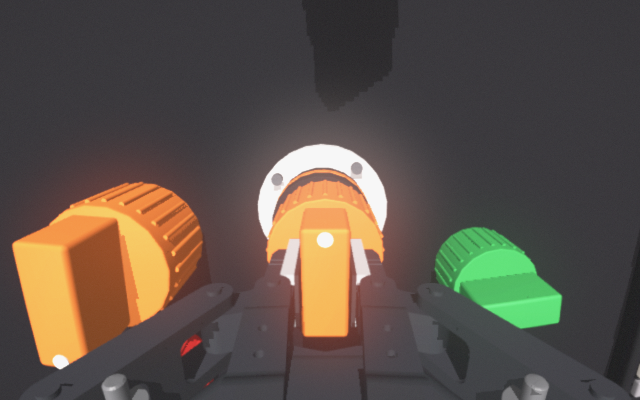

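The bar is still square in the fingers at (325,285). Tool yaw is 88°, so the cap has turned about 85°. Lifting straight.

```bash
python3 -m crank '[[[0,0,-0.005],[0,0,0],0.01],[[0,0,-0.01],[0,0,0],0.01],[[0,0,-0.01],[0,0,0],0.01],[[0,0,-0.015],[0,0,0],0.01],[[0,0,-0.02],[0,0,0],0.01],[[0,0,-0.02],[0,0,0],0.01],[[0,0,-0.02],[0,0,0],0.01],[[0,0,0],[0,0,0],0.01]]'; python3 - <<'E'
from h import *
p,d=bot.read_camera("scene");cv2.imwrite("pics/s4.png",p[:,:,::-1])
o=bot.get_obs();print(o["eef_pos"],np.round(o["contact_force"],1),np.round(o["torque"],2),o["tool_rot"],np.round(o["q"],2))
E
```

```text
t: 6.6
eef_pos: [0.5426, 0.006, 0.2006]
tool_rot: [0.001, 0.719, 0.695, 0.001]
contact_force: [1.2, 0.2, 0.3]
gripper_width: 0.219
[0.54189343 0.0057419  0.19938903] [ 0.4 -0.4  0. ] [-0.01 -0.02  0.02] [8.52939429e-04 7.18839713e-01 6.95175011e-01 6.66834692e-04] [ 0.4   0.38 -0.66  1.89  0.28  0.96 -0.41]
```

View pics/s4.png

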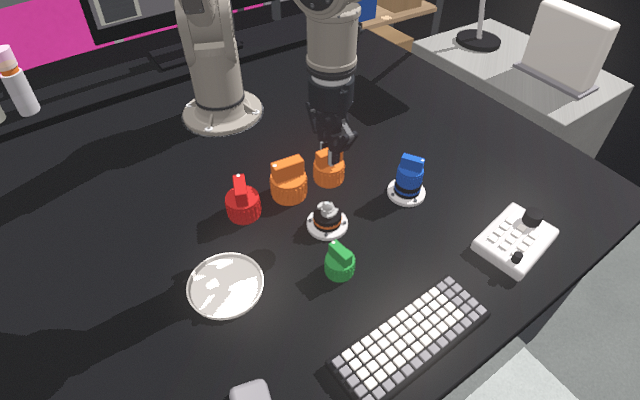

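The scene view shows the cap at (328,165), held above the bare objective at (327,213). Blue is untouched at (407,180). Moving over the tray.

```bash
python3 -m crank '[[[-0.03,0.005,0],[0,0,0],0.01],[[-0.045,0.005,0],[0,0,0],0.01],[[-0.045,0.005,0],[0,0,0],0.01],[[-0.045,0.005,0],[0,0,0],0.01],[[-0.045,0.005,0],[0,0,0],0.01],[[-0.03,0.0045,0],[0,0,0],0.01],[[-0.016,0,0],[0,0,0],0.01],[[0,0,0],[0,0,0],0.01],[[0,0,0],[0,0,0],0.01]]'; python3 - <<'E'
from h import *
p,d=bot.read_camera("scene");cv2.imwrite("pics/s5.png",p[:,:,::-1])
c=bot.calibration("scene");P=deproj(c,d);hsv=cv2.cvtColor(p,cv2.COLOR_RGB2HSV);m=cv2.inRange(hsv,(8,150,60),(24,255,255))
k,l,s,ce=cv2.connectedComponentsWithStats(m)
for i in range(1,k):
    if s[i,4]>200: q=P[(l==i)&(d>0)];print(ce[i],np.percentile(q,[2,50,98],axis=0).round(3).tolist())
o=bot.get_obs();print(o["eef_pos"],np.round(o["contact_force"],1),o["tool_rot"],np.round(o["q"],2))
E
```

```text
t: 7.78
eef_pos: [0.5625, -0.249, 0.1982]
tool_rot: [-0.0, 0.718, 0.696, 0.0]
contact_force: [0.2, -0.2, 0.3]
gripper_width: 0.225
[288.41403287 180.48925411] [[0.307, -0.054, -0.001], [0.425, -0.023, 0.056], [0.451, 0.051, 0.099]]
[206.7830303  233.65333333] [[0.553, -0.279, 0.141], [0.576, -0.263, 0.178], [0.591, -0.224, 0.21]]
[ 0.56257209 -0.24896283  0.19835861] [ 0.   0.3 -0.7] [-3.04880484e-04  7.17862822e-01  6.96184452e-01  2.91783431e-04] [ 0.73  0.49 -0.56  1.72  0.3   1.02  0.04]
```

View pics/s5.png

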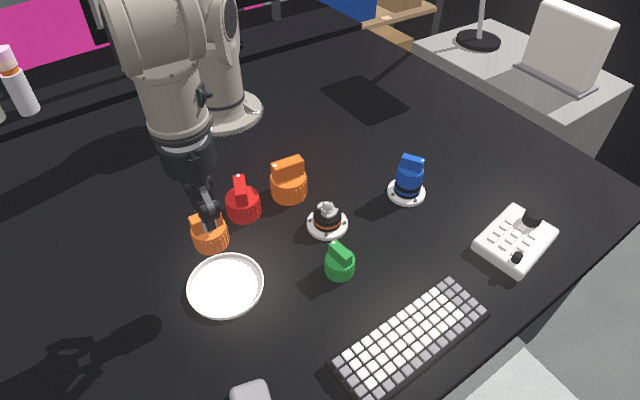

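The cap hangs over the tray with its rim at about 0.14, matching TCP − 0.059. Lowering.

```bash
python3 -m crank '[[[0,0,0.03],[0,0,0],0.01],[[0,0,0.035],[0,0,0],0.01],[[0,0,0.03],[0,0,0],0.01],[[0,0,0.02],[0,0,0],0.01],[[0,0,0.01],[0,0,0],0.01],[[0,0,0.004],[0,0,0],0.01],[[0,0,0.002],[0,0,0],0.01],[[0,0,0],[0,0,0],0.01],[[0,0,0],[0,0,0],0.01]]'
```

```text
t: 8.95
eef_pos: [0.5627, -0.2513, 0.0679]
tool_rot: [0.0, 0.719, 0.695, 0.0]
contact_force: [-0.7, 0.7, -0.9]
gripper_width: 0.226
```

```bash
python3 -m crank '[[[0,0,0.002],[0,0,0],0.01],[[0,0,0.001],[0,0,0],0.01],[[0,0,0.001],[0,0,0],0.01],[[0,0,0.0005],[0,0,0],0.01],[[0,0,0],[0,0,0],0.01]]'
```

```text
t: 9.57
eef_pos: [0.5624, -0.2512, 0.0632]
tool_rot: [0.0, 0.719, 0.695, -0.0]
contact_force: [-1.8, -0.1, 4.5]
gripper_width: 0.229
```

It's touching down: +4.5 N at z = 0.063, as predicted. Opening gently.

```bash
python3 -m crank '[[[0,0,0],[0,0,0],0.022],[[0,0,0],[0,0,0],0.03],[[0,0,0],[0,0,0],0.04],[[0,0,0],[0,0,0],0.05],[[0,0,0],[0,0,0],0.05],[[0,0,-0.01],[0,0,0],0.05],[[0,0,-0.03],[0,0,0],0.05],[[0,0,-0.06],[0,0,0],0.05],[[0,0,-0.06],[0,0,0],0.05],[[0,0,0],[0,0,0],0.05]]'; python3 - <<'E'
from h import *
c=bot.calibration("wrist");p,d=bot.read_camera("wrist");cv2.imwrite("pics/w6.png",p[:,:,::-1])
P=deproj(c,d);hsv=cv2.cvtColor(p,cv2.COLOR_RGB2HSV);m=cv2.inRange(hsv,(8,150,60),(24,255,255))
k,l,s,ce=cv2.connectedComponentsWithStats(m)
for i in range(1,k):
    if s[i,4]<300: continue
    q=P[(l==i)&(d>0)];print(ce[i],np.percentile(q,[2,50,98],axis=0).round(3).tolist())
    z=q[:,2];t=np.percentile(z,99)
    b=q[z>t-.008];print(" top",b.mean(0).round(4),b[:,2].std().round(4)); print(" plane fit slopes",np.linalg.lstsq(np.c_[b[:,:2],np.ones(len(b))],b[:,2],rcond=None)[0].round(3))
p,d=bot.read_camera("scene");cv2.imwrite("pics/s6.png",p[:,:,::-1])
o=bot.get_obs();print(o["t"],o["eef_pos"],np.round(o["contact_force"],1),o["gripper_width"])
E
```

```text
t: 10.82
eef_pos: [0.5656, -0.2515, 0.2293]
tool_rot: [0.005, 0.719, 0.695, 0.002]
contact_force: [0.7, 0.1, -0.0]
gripper_width: 0.585
[319.60921248 179.10475483] [[0.539, -0.275, 0.038], [0.563, -0.25, 0.045], [0.588, -0.225, 0.075]]
 top [ 0.5629 -0.2523  0.0742] 0.001
 plane fit slopes [-0.001 -0.016  0.071]
10.925 [ 0.56249849 -0.25120628  0.2238668 ] [-0.1  0.   0.5] 0.5847190919589702
```

View pics/w6.png

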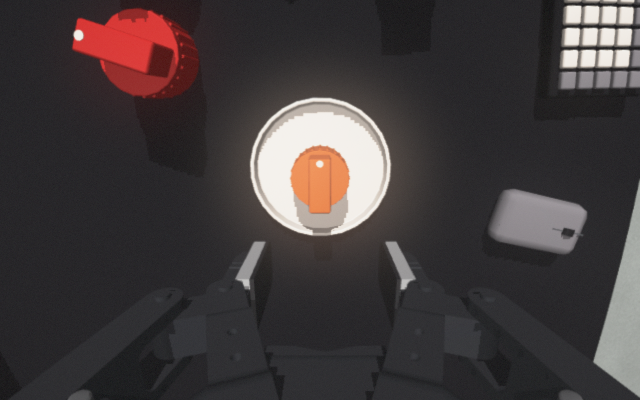

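View pics/s6.png

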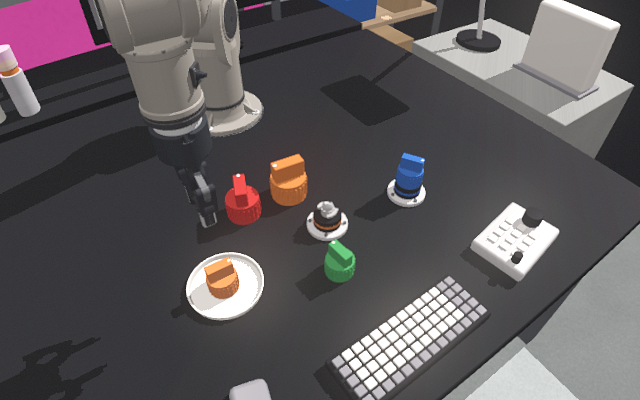

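The cap stands in the tray (scene (222,280)) with its bar top at 0.074 m and level. Blue is unmoved at (407,180), and the gripper is clear at z = 0.22.

```bash
python3 -c "
from station import bot
print(bot.hand_in())"
```

```text
the job is handed in; nothing more can be done
None
```

The orange cap is off its pot and standing upright, mouth down, in the round white tray. The job was handed in at about 10.9 s, and no verdict was reported.

- **Unscrewing:** I pinched the grip bar of the smaller orange cap, the one on the pot with the orange band. I turned it about 85° anticlockwise and lifted it straight up by 100 mm.
- **Placing:** I lowered the cap until it touched down at about 4.5 N, then opened the fingers and backed away.
- **Last checks:** The bar top is at 0.074 m, exactly the expected height for a cap on the tray floor, with a slope under 1°. The cap axis is at about (0.563, -0.252), about 2 mm from the measured tray centre. The gripper is clear of everything, with near-zero force.
- **Blue cap:** It looks unmoved in the scene pictures. I judged this by eye and did not measure its dot.
- **Disagreements:** The cap's centre differed by about 2 mm between views, within the calibration error. The foot circle from the scene view was about 10 mm off because the pot hid part of it, so I did not use it.

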